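# Set the screw feeder to the yellow lane

### The job

Push the screw feeder's lever through its H-shaped gate into the slot next to the yellow tile, fully home to the end of that slot, and leave it there. Only push it, from one side at a time: do not pinch the knob between the fingers, never run the lever home into the blue slot, and leave the screw bin, the screwdriver and the jar where they are.

Things in the scene. Friction and masses are not known exactly. Their poses are not given: they have to be found in the camera images.
- feeder: bench-top screw feeder, a fixed light-grey box 210 x 168 mm, top 110 mm high; a screw tray joins its far (+x) end (to 187 mm from the origin, 95 mm high), an outlet block its near end (to 154 mm, 50 mm high). Origin: centre of the box's underside, straight below the gate's centre; own x runs along the two long slots (away from the robot at yaw 0), own y to its left, across the gate
- gate (a point): centre of the H-shaped opening in the feeder's aluminium top plate, 110 mm high; axes as the feeder's. Two long slots along x, middle lines at y = +20 and -20 mm, each from x = -31 to +31 mm; a cross slot along y at x = 0 joins their middles. All are 18 mm wide. Their walls stop the stick: it changes slots only through the cross slot, which it passes when the knob's centre is within about 7 mm of x = 0
- pivot (a point): two-axis pivot of the lever, inside the box, 10 mm above the bench. The stick, 9 mm thick, rises from here through the gate. Friction holds the lever where it is left (about 2 N at the knob moves it; no springs or detents). The knob moves about 1.8 times as far as the stick in the plate: at a slot's end the knob's centre lies about 47 mm in x and 37 mm in y from the gate's centre
- knob (a point): centre of the lever's knob, a black block 38 mm wide, 38 mm deep and 50 mm high with a rubber pad on each side, on the stick 180 mm from the pivot: 190 mm above the bench when upright, 180 mm at a slot's end. Beneath it is 40 mm of bare stick above the plate. Pushed on its sides it swings with the lever
- cross (a joint): lever's sideways tilt, rad: positive towards the feeder's left (+y); about +0.21 in the left slot (where it starts), -0.21 in the right slot
- shift (a joint): lever's tilt along the long slots, rad: positive towards the feeder's +x; 0 at the cross slot, about +0.27 or -0.27 at a slot's ends. It starts anywhere along the left slot
- pad_far: rubber side pad of the knob on the feeder's +x side, 34 x 50 mm
- pad_near: rubber side pad of the knob on the -x side
- pad_left: rubber side pad of the knob on the +y side
- pad_right: rubber side pad of the knob on the -y side
- tile_yellow: yellow tile 24 x 36 x 3 mm on the feeder's top plate, 80 mm in x and 37 mm in y from the feeder's centre, just past the end of the slot it marks; origin at the centre of its underside. Always on the right (-y) slot, at its +x or its -x end
- tile_blue: blue tile, the same, at the other end of the right slot
- tile_red: red tile, the same, at one end of the left slot
- tile_green: green tile, the same, at the other end of the left slot
- screw_bin: loose black open bin of screws, 100 x 130 x 45 mm, to the feeder's left; origin at the centre of its underside
- driver: loose grey-handled screwdriver 190 mm long lying to the feeder's right, under 40 mm high; origin under it, on the bench
- jar: loose whitish jar, 52 mm across, 85 mm high, standing to the feeder's right; origin at the centre of its underside

How it is judged:
By the outcome, as a careful person would: the job done as asked, in the order asked, and still so for the second after the job is handed in, with the robot touching nothing.
It also fails if it takes over 51 s, if anything falls off the work surface, if the arm or the gripper's body presses on something with over 40 N, if the wrist force passes 120 N, or if a joint passes its speed limit or range.

### The arm

A 6-joint arm with a two-finger parallel gripper is mounted at the origin on the work surface. World frame = base frame: x ahead of the robot, y to its left, z up, the work surface at z = 0. Lengths are in m, angles in rad, forces in N, time in s.
With the tool pointing down it reaches from about 0.25 to 0.775 m from the base axis. Payload 4 kg.
Tool frame: the origin (TCP) lies on the mounting face of the last link; the fingertips stand 199 mm ahead of it and the grasp point (between the pads) lies 180 mm ahead of it; z points along the fingers, x is the direction in which the jaws open and shut, and the axes are right-handed (so a half turn about z gives the same grasp; the last joint's range is limited). The gripper opens to 94 mm and grips with 3 to 60 N. Pads are 16 mm wide; open, the fingers measure 119 mm over their backs; the gripper's body (75 mm by 177 mm) begins 78 mm behind the grasp point.
Start: joints at [-1.255, 0.087, 1.371, -0, 1.684, -0.103], TCP at [0.224, -0.502, 0.405] pointing down, gripper open.
Joint ranges: [-3.1, 3.1], [-0.76, 2.03], [0.27, 2.55], [-1.08, 4.22], [0.17, 2.65], [-2.57, 2.57]. Speed limits (rad/s): [2.79, 2.79, 3.14, 3.14, 3.14, 3.14].

### API

Orientations are given as a unit quaternion [x, y, z, w].
In Python, from workcell import * gives the robot as it stands.
- The arm moves only by the tool arm_command, never from a script. Its argument "series" is a list of rows, each a list of 2 entries, a list of its own where there are three numbers: the shift along the tool's x, y, z each as a share of 40 mm, from -1 to 1, then the turn about the tool's z as a share of 4 degrees, from -1 to 1. A call has 1 to 12 rows; each row shifts and turns the commanded pose from where the row before left it, along the tool's axes as they then stand; what a row does not reach is not made up. A row lasts 1/12 s, in which the tool goes at most 41.7 mm and 7.16 degrees, less where a joint would pass 70% of its speed; a pose out of reach is approached as far as the arm can. A call with a number of a shift or a turn outside -1 to 1 is refused whole. A call with a gripper value outside its range is refused whole. "gripper" is the opening, from 0 (shut) to 1 (fully open), set as the call begins (left out, the last holds). The fingers move at their own pace and stop on an object; "force" is the grip in N (left out, the last holds). Time passes only in rows, so rows that do not move let the fingers close. It gives the time, the measured TCP pose, the force and the opening at its end, in the units of the state.
- sense(): the state, without advancing time (a new reading comes with each control period).
- read_camera(name): name is "scene" or "top"; returns a dict with "img" (384x512x3 uint8, red, green, blue), "mtx" (3x3 intrinsics, pixels), "view" (4x4, takes a point from world to camera coordinates). Camera axes: x right, y down, z forward; pixel columns grow to the right and rows downward; lengths in m; the calibration is good to about 2 mm. A picture is of the moment at which its call begins. There is no depth.
- job_done(): hands the job in, once; it reports no verdict.
The state is a dict: "time_s": time; "joints": joint angles; "joint_velocities": joint speeds; "joint_torque": joint torques, N m; "position": TCP position; "ee_rot": TCP orientation; "wrist_force": force on the tool from outside, world axes, zero at the start; "moment": the same for the moment, N m; "width": finger opening in m.
Only numpy, scipy, OpenCV 4.12 (cv2) and the standard library are available. Lean on these libraries where they do the work, as an engineer would, in place of code of your own. Each camera call takes 0.05 s, during which the arm holds its last target.

## Working session

There is one attempt and no reset: what is moved stays moved. The work goes in short steps, Python scripts to look and compute and a tool call to move; the robot and the scene stay as the last step left them, time stands still between calls to the robot, and variables do not carry over. Pictures are saved under pics/ and viewed, and the job is handed in when it is done.

Besides the shell and the picture viewer there is one more tool, called after "Call:" by a JSON object that holds its "name" and its "arguments". arm_command: Moves the arm, as the interface text tells. Shift numbers are shares of 40 mm and turn numbers shares of 4 degrees, none past 1 either way. Its arguments: {"type":"object","properties":{"series":{"type":"array"},"gripper":{"type":"number"},"force":{"type":"number"}},"required":["series"]}

```bash
mkdir -p pics; ls
python3 - <<'E'
from workcell import *
import cv2,numpy as np
s=sense()
print({k:np.round(v,3) for k,v in s.items()})
for n in("scene","top"):
    c=read_camera(n); cv2.imwrite(f"pics/{n}0.png",c["img"][...,::-1]); print(n,c["mtx"].round(1).tolist(),c["view"].round(3).tolist())
    np.savez(f"{n}0.npz",**c)
E
```

```text
pics
{'time_s': np.float64(0.0), 'joints': array([-1.255,  0.088,  1.372, -0.   ,  1.684, -0.103]), 'joint_velocities': array([-0.001,  0.001,  0.   ,  0.   , -0.   ,  0.001]), 'joint_torque': array([-1.0000e-03, -3.4018e+01, -3.0243e+01,  7.2000e-02,  3.3000e-02,
       -0.0000e+00]), 'position': array([ 0.224, -0.502,  0.404]), 'ee_rot': array([ 0.839, -0.545, -0.001, -0.001]), 'wrist_force': array([ 0.269,  0.872, -0.614]), 'moment': array([ 0.002, -0.015, -0.002]), 'width': np.float64(0.094)}
scene [[362.3, 0.0, 256.6], [0.0, 362.3, 192.3], [0.0, 0.0, 1.0]] [[-0.706, 0.708, -0.015, 0.427], [0.602, 0.589, -0.54, -0.268], [-0.373, -0.39, -0.842, 1.191], [0.0, 0.0, 0.0, 1.0]]
top [[409.6, 0.0, 255.6], [0.0, 409.6, 193.1], [0.0, 0.0, 1.0]] [[-0.021, -1.0, -0.0, 0.007], [-0.99, 0.021, -0.142, 0.58], [0.142, -0.003, -0.99, 0.897], [0.0, 0.0, 0.0, 1.0]]
```

View pics/scene0.png

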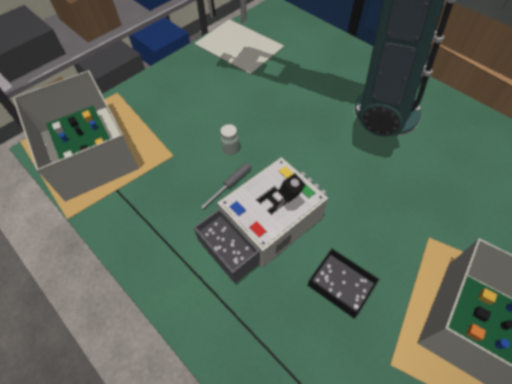

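View pics/top0.png

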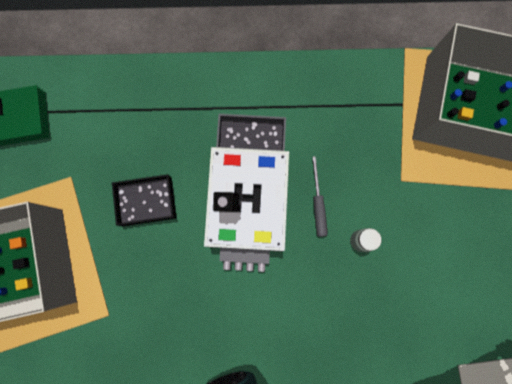

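```bash
cat > h.py <<'E'
import numpy as np,cv2
def ray(c,uv,z):
    R=c["view"][:3,:3];t=c["view"][:3,3]
    d=R.T@np.linalg.solve(c["mtx"],[uv[0],uv[1],1]);o=-R.T@t
    return o+d*(z-o[2])/d[2]
def proj(c,p):
    q=c["view"][:3,:3]@np.asarray(p)+c["view"][:3,3];q=c["mtx"]@q;return q[:2]/q[2]
def tiles(c):
    h=cv2.cvtColor(c["img"],cv2.COLOR_RGB2HSV);out={}
    u0,v0=proj(c,(0.5,0,.11)); 
    for n,(a,b) in dict(red=(0,8),yellow=(22,33),green=(50,75),blue=(108,125)).items():
        m=cv2.inRange(h,(a,150,80),(b,255,255))
        k,l,s,ce=cv2.connectedComponentsWithStats(m)
        out[n]=[(int(s[i,4]),ce[i].round(1).tolist()) for i in range(1,k) if s[i,4]>20]
    return out
E
python3 - <<'E'
from h import *
for n in("top","scene"):
    c=dict(np.load(n+"0.npz"))
    for k,l in tiles(c).items():
        print(n,k,[(a,p,ray(c,p,.113)[:2].round(4).tolist()) for a,p in l])
    if n=="top": cr=c["img"][135:280,190:310]
    else: cr=c["img"][150:260,210:340]
    cv2.imwrite(f"pics/{n}crop.png",cv2.resize(cr,None,fx=4 if n=="top" else 5,fy=4 if n=="top" else 5,interpolation=cv2.INTER_CUBIC)[...,::-1])
E
```

```text
top red [(151, [231.8, 159.6], [0.6429, 0.0446])]
top yellow [(100, [467.7, 111.9], [0.7382, -0.47]), (144, [262.3, 236.4], [0.4781, -0.0169]), (127, [20.6, 283.9], [0.3916, 0.4806])]
top green [(22, [486.3, 85.8], [0.7968, -0.5164]), (1801, [19.5, 112.3], [0.7578, 0.5051]), (61, [26.9, 236.5], [0.4881, 0.4733]), (106, [7.7, 239.7], [0.4824, 0.5129]), (136, [226.9, 234.6], [0.4834, 0.0568]), (594, [18.5, 275.0], [0.4096, 0.486])]
top blue [(34, [508.2, 84.5], [0.7988, -0.5648]), (37, [457.7, 92.6], [0.7825, -0.4522]), (35, [502.6, 121.5], [0.715, -0.5436]), (139, [266.0, 161.4], [0.6374, -0.0285])]
scene red [(97, [257.5, 228.7], [0.6439, 0.0435])]
scene yellow [(55, [285.9, 172.3], [0.4792, -0.018])]
scene green [(807, [77.7, 134.2], [0.7858, -0.5186]), (1420, [485.3, 318.8], [0.4676, 0.5094])]
scene blue [(945, [159.2, 34.7], [0.3526, -0.7229]), (76, [237.5, 208.0], [0.6382, -0.0298]), (48, [504.0, 343.0], [0.4853, 0.5558])]
```

View pics/topcrop.png

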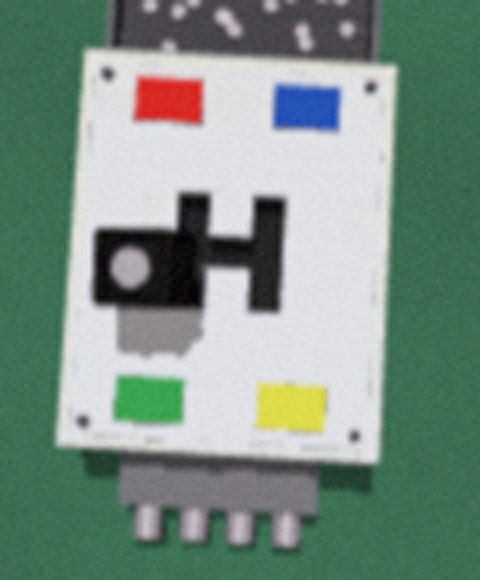

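View pics/scenecrop.png

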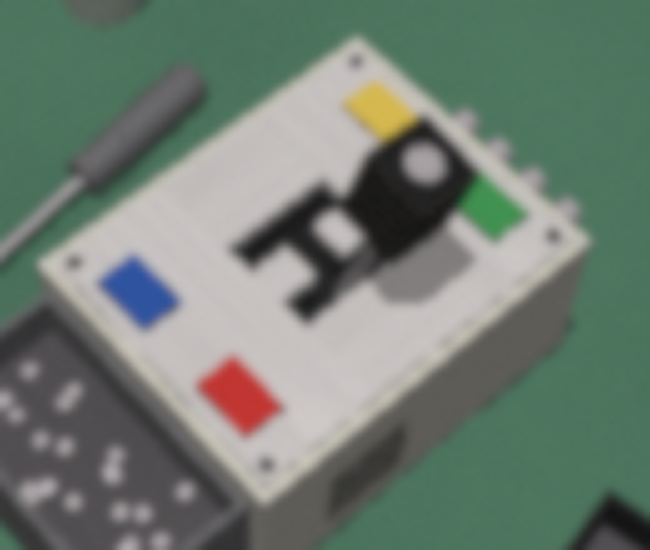

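```bash
cat >> h.py <<'E'
G=np.array([0.5608,0.0139]);YAW=-0.073
Rf=np.array([[np.cos(YAW),-np.sin(YAW)],[np.sin(YAW),np.cos(YAW)]])
def tof(p): return Rf.T@(np.asarray(p)[:2]-G)
def tow(f): return Rf@np.asarray(f)+G
def disk(c,box,off):
    # light disc on black knob within box u0,v0,u1,v1
    pass
def tri(a,ua,b,ub):
    P=[c["mtx"]@c["view"][:3] for c in(a,b)]
    X=cv2.triangulatePoints(P[0],P[1],np.array(ua,float).reshape(2,1),np.array(ub,float).reshape(2,1));return (X[:3]/X[3]).ravel()
E
python3 - <<'E'
from h import *
t=dict(np.load("top0.npz"));s=dict(np.load("scene0.npz"))
X=tri(t,(222.1,201.6),s,(294.7,182.5));print(X,tof(X))
d=np.r_[tof(X),X[2]-.01];print("cross,shift",np.arctan2(d[1],d[2]),np.arctan2(d[0],d[2]),np.linalg.norm(d), "knob f",d*180/np.linalg.norm(d)*1)
for x in [(.08,-.037),(.08,.037),(-.08,.037),(-.08,-.037)]: print(tow(x))
E
```

```text
[0.5410534  0.05811035 0.20987833] [-0.0229185   0.04265238]
cross,shift 0.2102384195982947 -0.11416367665791104 0.20565950294278923 knob f [-20.05902955  37.33077292 174.94012898]
[ 0.63788833 -0.02883627]
[0.64328554 0.04496664]
[0.48371167 0.05663627]
[ 0.47831446 -0.01716664]
```

Call:
{"name": "arm_command", "arguments": {"series": [[[0,0,-0.4],1],[[0,0,-0.4],1],[[0,0,0],1],[[0,0,0],1],[[0,0,0],1],[[0,0,0],1],[[0,0,0],1],[[0,0,0],0],[[0,0,0],0],[[0,0,0],0]], "gripper": 0, "force": 20}}

```text
time_s: 0.93
position: [0.2237, -0.5025, 0.4363]
ee_rot: [-0.682, 0.731, 0.0, 0.0]
wrist_force: [0.2, -0.7, -0.6]
width: 0.0308
```

```bash
cat > st.py <<'E'
from workcell import *
from h import *
from scipy.spatial.transform import Rotation as R
import sys
s=sense();M=R.from_quat(s["ee_rot"]).as_matrix()
tip=s["position"]+M@[0,0,.199]
print("t",round(s["time_s"],2),"w",round(s["width"],4),"xang",np.degrees(np.arctan2(M[1,0],M[0,0])).round(2),"z",M[:,2].round(3))
print("tip f(mm)",(tof(tip)*1000).round(1),(tip[2]*1000).round(1),"F feeder",(Rf.T@s["wrist_force"][:2]).round(1),s["wrist_force"][2].round(1))
if len(sys.argv)>3:
    g=np.array([float(a) for a in sys.argv[1:4]])/1000
    w=np.r_[tow(g[:2]),g[2]]
    print("move units xyz",(M.T@(w-tip)/.04).round(2))
E
python3 st.py -70 37 235
```

```text
t 0.93 w 0.0308 xang -93.92 z [-0.     0.001 -1.   ]
tip f(mm) [-298.6 -539.5] 237.3 F feeder [ 0.3 -0.7] -0.6
move units xyz [-14.39  -5.78   0.07]
```

Call:
{"name": "arm_command", "arguments": {"series": [[[-0.4,-0.2,0],0],[[-0.8,-0.4,0],0],[[-0.9,-0.4,0],0],[[-0.9,-0.4,0],0],[[-0.9,-0.4,0],0],[[-0.9,-0.4,0],0],[[-0.9,-0.4,0],0],[[-0.9,-0.4,0],0],[[-0.9,-0.4,0],0],[[-0.9,-0.4,0],0],[[-0.9,-0.4,0],0],[[-0.9,-0.4,0],0]]}}

```text
time_s: 1.93
position: [0.436, -0.1063, 0.4369]
ee_rot: [-0.682, 0.731, -0.0, 0.0]
wrist_force: [0.4, -1.2, 0.5]
width: 0.0005
```

```bash
python3 st.py -70 37 235
```

```text
t 1.93 w 0.0005 xang -93.94 z [ 0.001 -0.    -1.   ]
tip f(mm) [-115.5 -129.1] 237.9 F feeder [ 0.5 -1.2] 0.5
move units xyz [-4.15 -1.16  0.07]
```

Call:
{"name": "arm_command", "arguments": {"series": [[[-0.8,-0.2,0],0],[[-0.8,-0.2,0],0],[[-0.8,-0.2,0],0],[[-0.8,-0.2,0],0],[[-0.6,-0.2,0],0],[[-0.35,-0.1,0],0],[[0,0,0.4],0],[[0,0,0.6],0],[[0,0,0.6],0],[[0,0,0.2],0],[[0,0,0],0],[[0,0,0],0]]}}

```text
time_s: 2.93
position: [0.4913, 0.0541, 0.365]
ee_rot: [-0.682, 0.731, 0.0, -0.0]
wrist_force: [0.3, 0.3, 0.5]
width: 0.0004
```

```bash
python3 st.py -30 37 168
cat > look.py <<'E'
from workcell import *
from h import *
import sys
i=sys.argv[1]
a=read_camera("top");b=read_camera("scene");np.savez(f"top{i}.npz",**a);np.savez(f"scene{i}.npz",**b)
A=cv2.resize(a["img"][135:280,190:310],None,fx=3.5,fy=3.5,interpolation=cv2.INTER_CUBIC)
B=cv2.resize(b["img"][130:260,215:340],None,fx=3,fy=3.9,interpolation=cv2.INTER_CUBIC)
H=A.shape[0];B=cv2.resize(b["img"][140:255,225:335],(380,int(380*115/110)),interpolation=cv2.INTER_CUBIC)
C=np.zeros((H,A.shape[1]+380,3),np.uint8);C[:,:A.shape[1]]=A;C[:B.shape[0],A.shape[1]:]=B
cv2.imwrite(f"pics/look{i}.png",C[...,::-1]);print(C.shape)
E
python3 look.py 1
```

```text
t 2.93 w 0.0004 xang -93.99 z [-0. -0. -1.]
tip f(mm) [-72.3  35. ] 166.0 F feeder [0.3 0.3] 0.5
move units xyz [-0.05 -1.06 -0.05]
(508, 800, 3)
```

View pics/look1.png

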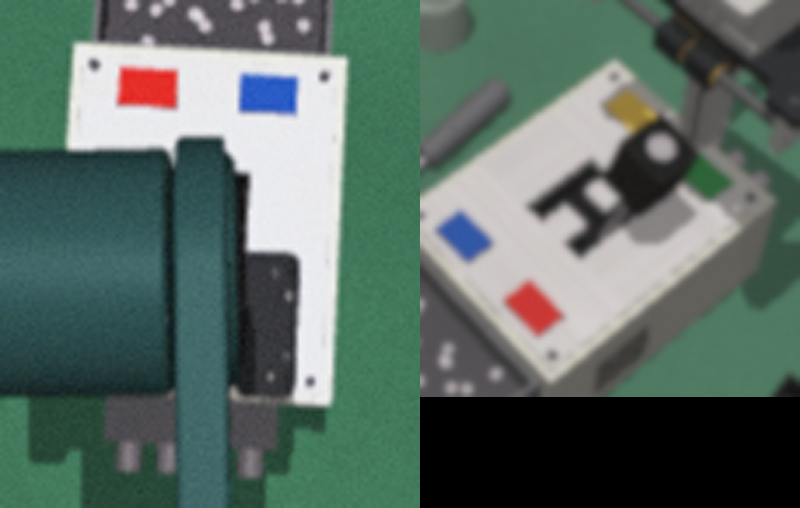

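Call:
{"name": "arm_command", "arguments": {"series": [[[-0.05,-0.2,0],0],[[0,-0.2,0],0],[[0,-0.15,0],0],[[0,-0.1,0],0],[[0,-0.1,0],0],[[0,-0.1,0],0],[[0,-0.1,0],0],[[0,-0.1,0],0],[[0,-0.03,0],0],[[0,0,0],0],[[0,0,0],0]]}}

```text
time_s: 3.95
position: [0.5345, 0.0532, 0.3645]
ee_rot: [-0.682, 0.731, -0.0, -0.0]
wrist_force: [-2.5, 0.1, -0.5]
width: 0.0002
```

```bash
python3 st.py -27 37 168;python3 look.py 2
```

```text
t 3.95 w 0.0002 xang -94.01 z [-0. -0. -1.]
tip f(mm) [-29.1  37.2] 165.5 F feeder [-2.5 -0.1] -0.5
move units xyz [ 0.01 -0.05 -0.06]
(508, 800, 3)
```

View pics/look2.png

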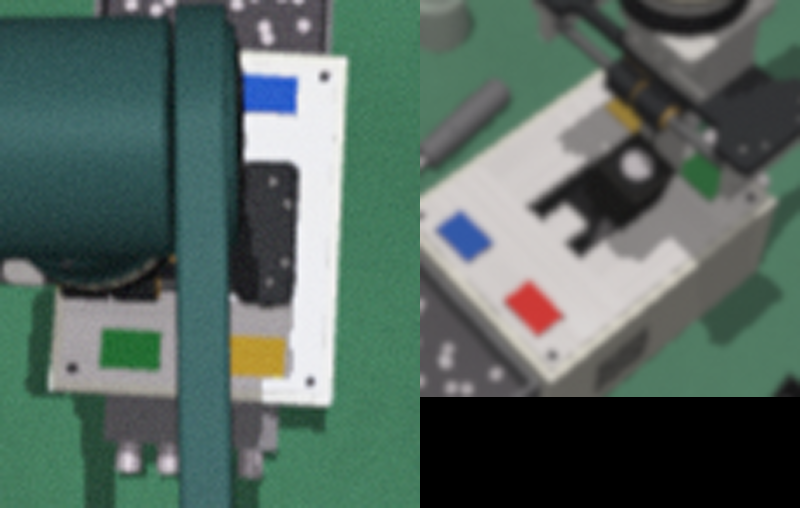

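```bash
cat >> h.py <<'E'
def discpos(c,uv0):
    # bright disc inside black knob in scene image, near uv0
    u,v=[int(round(a)) for a in uv0];r=6
    g=cv2.cvtColor(c["img"],cv2.COLOR_RGB2GRAY)[v-r:v+r+1,u-r:u+r+1].astype(float)
    m=(g>100).astype(np.uint8);k,l,s,ce=cv2.connectedComponentsWithStats(m)
    i=l[r,r]; uv=ce[i]+[u-r,v-r]
    z=.21
    for _ in range(5):
        X=ray(c,uv,z);f=tof(X);z=.01+np.sqrt(.2057**2-f@f)
    return s[i].tolist(),uv.round(1),(f*1000).round(1),(f*180/205.7*1000).round(1)
E
python3 -c "
from h import *
for i,p in((0,(294.7,182.5)),(2,(287.5,187.2))): print(discpos(dict(np.load(f'scene{i}.npz')),p))"
```

```text
([2, 3, 8, 8, 51], array([294.4, 182.2]), array([-22.5,  41.4]), array([-19.7,  36.2]))
([1, 3, 9, 8, 55], array([286.9, 187.6]), array([ 0. , 41.5]), array([ 0. , 36.3]))
```

Call:
{"name": "arm_command", "arguments": {"series": [[[0,0.3,0],0],[[0,0.5,0],0],[[0,0,-0.6],0],[[0,0,-0.8],0],[[0,0,-0.4],0],[[-0.4,0,0],0],[[-0.5,-0.4,0],0],[[-0.4,-0.8,0],0],[[0,-0.3,0],0],[[0,0,0],0]]}}

```text
time_s: 4.88
position: [0.5679, 0.1036, 0.4353]
ee_rot: [-0.682, 0.731, -0.0, -0.0]
wrist_force: [0.3, -0.8, -0.6]
width: 0.0003
```

```bash
python3 st.py 0 88 170
```

```text
t 4.88 w 0.0003 xang -93.96 z [-0. -0. -1.]
tip f(mm) [ 0.4 89.9] 236.3 F feeder [ 0.3 -0.8] -0.6
move units xyz [0.05 0.01 1.66]
```

Call:
{"name": "arm_command", "arguments": {"series": [[[0,0,0.5],0],[[0,0,0.7],0],[[0,0,0.5],0],[[0.2,0,0],0],[[0.2,0,0],0],[[0.15,0,0],0],[[0.15,0,0],0],[[0.15,0,0],0],[[0.15,0,0],0],[[0.15,0,0],0],[[0,0,0],0]]}}

```text
time_s: 5.8
position: [0.5629, 0.056, 0.3695]
ee_rot: [-0.681, 0.732, -0.001, 0.0]
wrist_force: [-0.7, 1.7, 0.8]
width: 0.0004
```

```bash
python3 st.py 0 0 168;python3 look.py 3
```

```text
t 5.8 w 0.0004 xang -94.08 z [ 0.002 -0.001 -1.   ]
tip f(mm) [-0.6 42. ] 170.5 F feeder [-0.8  1.7] 0.8
move units xyz [ 1.05 -0.01  0.06]
(508, 800, 3)
```

View pics/look3.png

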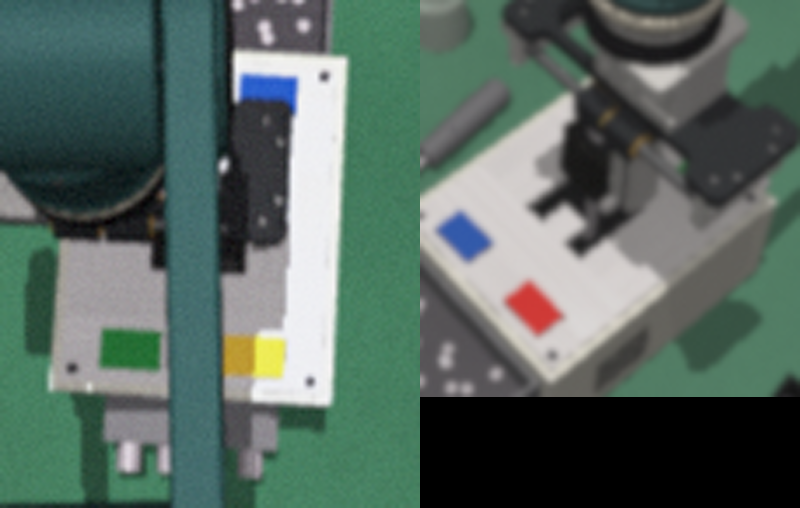

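Call:
{"name": "arm_command", "arguments": {"series": [[[0.15,0,0],0],[[0.15,0,0],0],[[0.15,0,0],0],[[0.15,0,0],0],[[0.15,0,0],0],[[0.15,0,0],0],[[0.1,0,0],0],[[0.05,0,0],0],[[0,0,0],0],[[0,0,0],0]]}}

```text
time_s: 6.73
position: [0.5598, 0.015, 0.3684]
ee_rot: [-0.682, 0.732, -0.0, -0.0]
wrist_force: [-0.0, 0.0, -0.4]
width: 0.0005
```

```bash
python3 st.py 0 0 168;python3 look.py 4
```

```text
t 6.73 w 0.0005 xang -94.03 z [-0.    -0.001 -1.   ]
tip f(mm) [-1.2  0.9] 169.4 F feeder [-0.  0.] -0.4
move units xyz [ 0.02 -0.03  0.04]
(508, 800, 3)
```

View pics/look4.png

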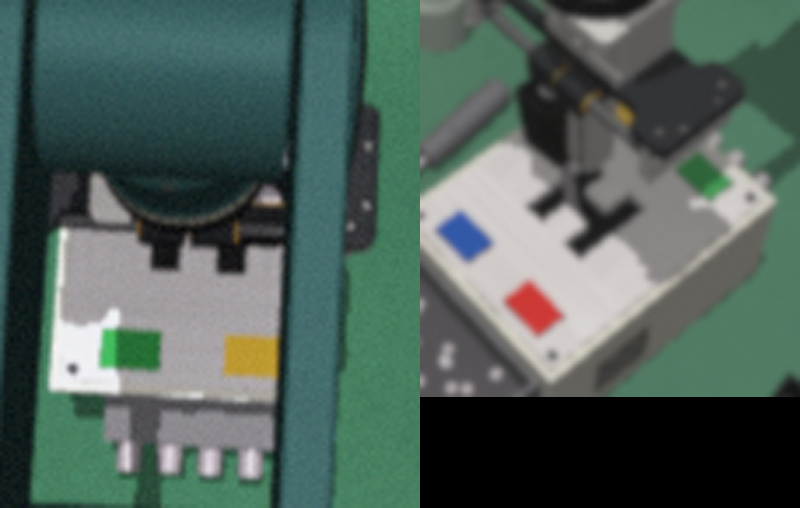

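Call:
{"name": "arm_command", "arguments": {"series": [[[-0.3,0,0],0],[[-0.4,0,0],0],[[0,0,-0.6],0],[[0,0,-0.8],0],[[0,0,-0.5],0],[[0,-0.5,0],0],[[0,-0.8,0],0],[[0,-0.3,0],0],[[0,0,0],0]]}}

```text
time_s: 7.58
position: [0.6276, 0.0394, 0.443]
ee_rot: [-0.682, 0.731, 0.0, -0.001]
wrist_force: [-0.7, -0.2, 0.2]
width: 0.0003
```

```bash
python3 st.py 60 -37 235;python3 look.py 5
```

```text
t 7.58 w 0.0003 xang -93.99 z [-0.001 -0.    -1.   ]
tip f(mm) [64.5 30.2] 244.0 F feeder [-0.7 -0.3] 0.2
move units xyz [1.68 0.12 0.22]
(508, 800, 3)
```

View pics/look5.png

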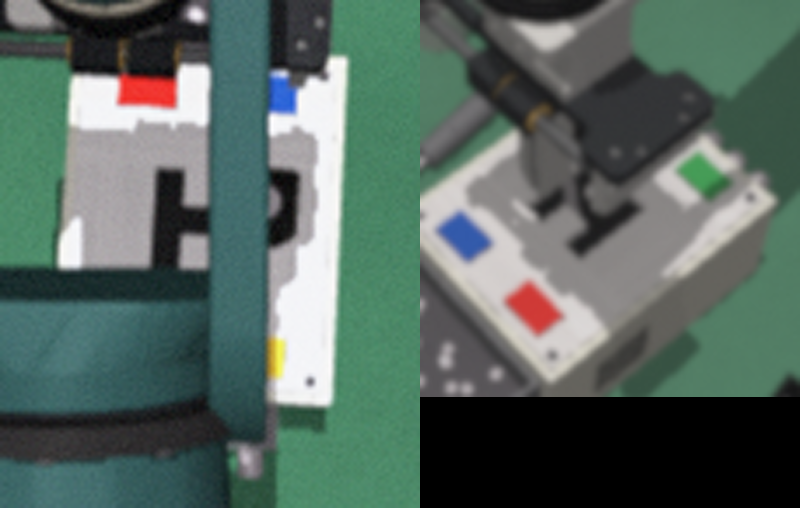

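```bash
python3 -c "
from h import *
c=dict(np.load('top5.npz'))
for u in((268.6,191.6),(267.5,191.6)): print(tof(ray(c,u,.211))*1000*180/205.7)
c['img'][180:210,255:285][...,::-1]
cv2.imwrite('pics/c5.png',cv2.resize(c['img'][175:215,250:290],None,fx=14,fy=14,interpolation=cv2.INTER_NEAREST)[...,::-1])"
```

```text
[  0.06225712 -37.58822293]
[-3.14822006e-02 -3.57873413e+01]
```

View pics/c5.png

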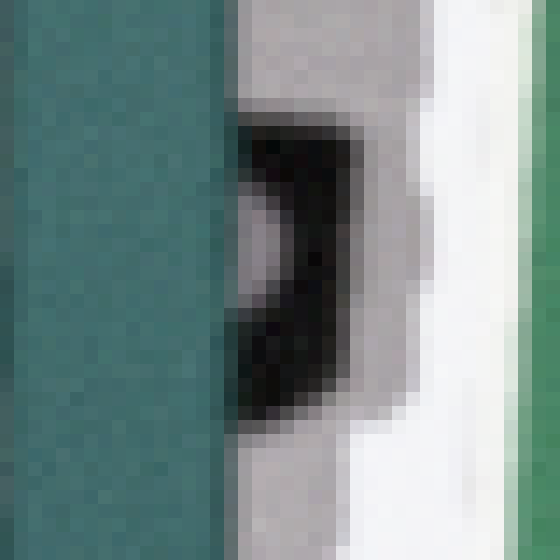

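Call:
{"name": "arm_command", "arguments": {"series": [[[0.4,0,0],0],[[0.6,0,0],0],[[0.45,0,0],0],[[0.18,0,0],0],[[0,0,0.5],0],[[0,0,0.8],0],[[0,0,0.55],0],[[0,0.2,0],0],[[0,0.2,0],0],[[0,0.2,0],0],[[0,0,0],0]]}}

```text
time_s: 8.6
position: [0.5959, -0.0241, 0.3739]
ee_rot: [-0.682, 0.731, -0.002, 0.001]
wrist_force: [0.0, -0.1, 0.2]
width: 0.0005
```

```bash
python3 st.py -16 -35 168;python3 look.py 6
```

```text
t 8.6 w 0.0005 xang -93.98 z [ 0.004 -0.001 -1.   ]
tip f(mm) [ 38.6 -35.4] 174.9 F feeder [ 0.  -0.1] 0.2
move units xyz [-0.01  1.37  0.17]
(508, 800, 3)
```

View pics/look6.png

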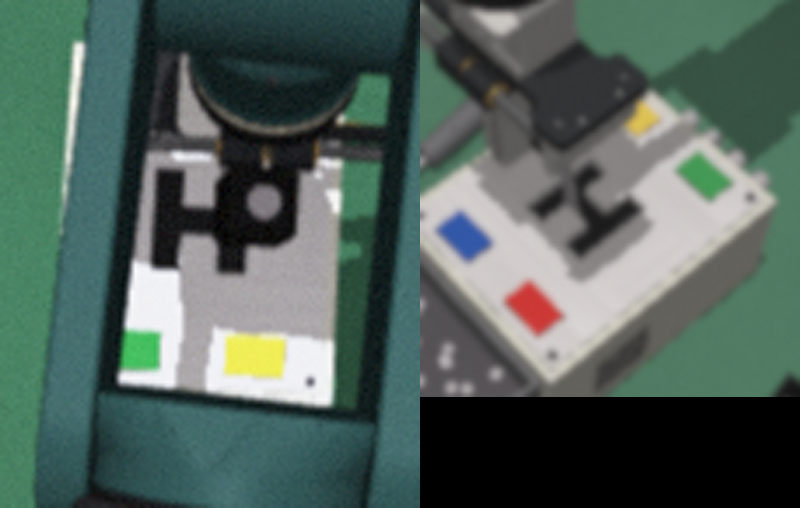

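Call:
{"name": "arm_command", "arguments": {"series": [[[0,0.12,0.08],0],[[0,0.12,0.05],0],[[0,0.12,0.05],0],[[0,0.12,0],0],[[0,0.12,0],0],[[0,0.12,0],0],[[0,0.12,0],0],[[0,0.12,0],0],[[0,0.12,0],0],[[0,0.12,0],0],[[0,0,0],0]]}}

```text
time_s: 9.62
position: [0.5484, -0.0211, 0.3633]
ee_rot: [-0.682, 0.731, 0.0, -0.0]
wrist_force: [1.1, 0.1, -0.1]
width: 0.0002
```

```bash
python3 st.py -16 -35 168;python3 look.py 7
```

```text
t 9.62 w 0.0002 xang -94.0 z [-0.001 -0.    -1.   ]
tip f(mm) [-10.1 -35.8] 164.3 F feeder [1.  0.2] -0.1
move units xyz [-0.02  0.15 -0.09]
(508, 800, 3)
```

View pics/look7.png

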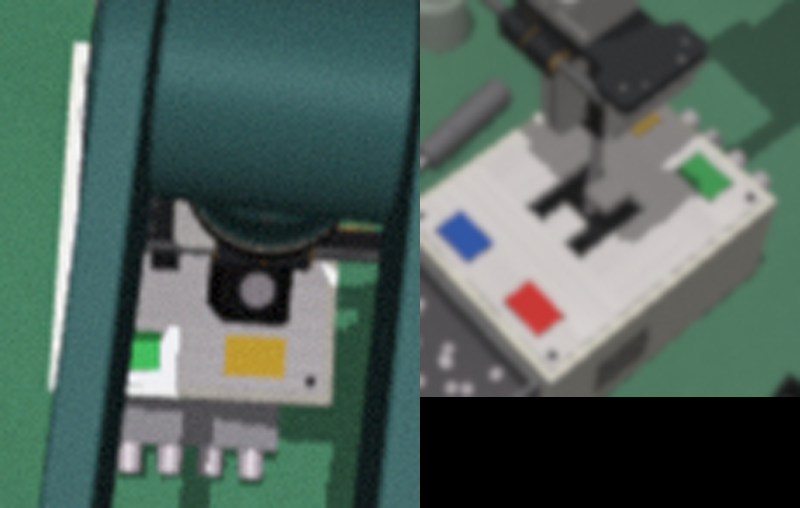

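Call:
{"name": "arm_command", "arguments": {"series": [[[0,0.05,0],0],[[0,0.05,0],0],[[0,0.05,0],0],[[0,0.05,0],0],[[0,0,0],0],[[0,0,0],0]]}}

```text
time_s: 10.22
position: [0.5423, -0.0208, 0.3639]
ee_rot: [-0.682, 0.731, -0.002, 0.002]
wrist_force: [6.5, -0.8, -3.3]
width: 0.0006
```

```bash
python3 -c "
from h import *
c=dict(np.load('top7.npz'));X=tof(ray(c,(263.4,218.1),.207))*1000;print(X,X*180/205.7)"; python3 st.py -16 -35 168
```

```text
[-49.76406127 -35.73604064] [-43.54657768 -31.27120717]
t 10.22 w 0.0006 xang -94.01 z [ 0.005 -0.001 -1.   ]
tip f(mm) [-14.9 -36. ] 164.9 F feeder [ 6.5 -0.3] -3.3
move units xyz [-0.03  0.03 -0.08]
```

Force is rising at the expected end stop; push a little further to confirm.

Call:
{"name": "arm_command", "arguments": {"series": [[[0,0.05,0],0],[[0,0.05,0],0],[[0,0,0],0],[[0,0,0],0]]}}

```text
time_s: 10.55
position: [0.5398, -0.0207, 0.3645]
ee_rot: [-0.682, 0.731, -0.005, 0.004]
wrist_force: [13.8, 0.1, -5.0]
width: 0.0007
```

```bash
python3 st.py -16 -35 168; python3 look.py 8
```

```text
t 10.55 w 0.0007 xang -94.01 z [ 0.013 -0.001 -1.   ]
tip f(mm) [-15.9 -36.1] 165.5 F feeder [13.8  1.2] -5.0
move units xyz [-0.03  0.   -0.06]
(508, 800, 3)
```

View pics/look8.png

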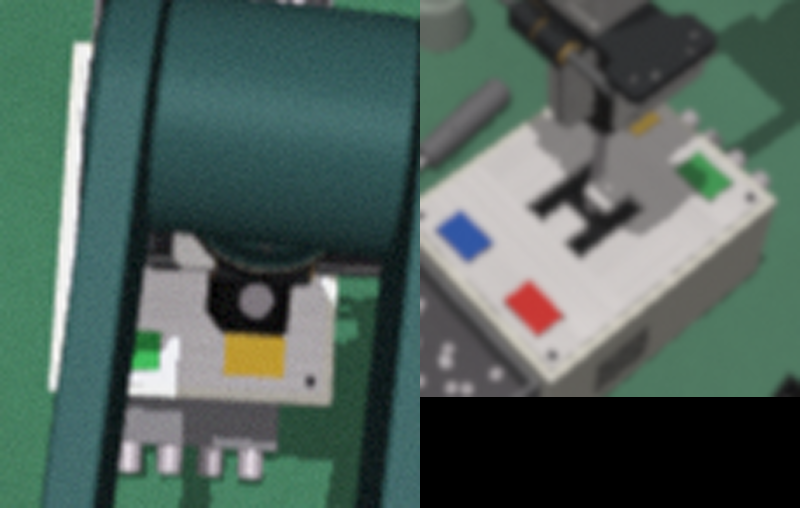

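Call:
{"name": "arm_command", "arguments": {"series": [[[0,-0.1,0],0],[[0,-0.3,0],0],[[0,-0.6,0],0],[[0,0,-0.6],0],[[0,0,-0.9],0],[[0,0,-0.8],0],[[0,-0.8,-0.4],0],[[-0.4,-0.8,0],0],[[-0.8,-0.8,0],0],[[-0.9,0,0],0],[[-0.9,0,0],0],[[-0.9,0,0],0]]}}

```text
time_s: 11.65
position: [0.6817, 0.1245, 0.4699]
ee_rot: [-0.682, 0.732, 0.001, -0.002]
wrist_force: [0.1, -0.5, 0.7]
width: 0.0006
```

Call:
{"name": "arm_command", "arguments": {"series": [[[-0.9,0,0],0],[[-0.9,0,0],0],[[-0.9,0,0],0],[[-0.5,0,0],0],[[0,0,0],0],[[0,0,0],0]]}}

```text
time_s: 12.15
position: [0.6899, 0.2522, 0.4705]
ee_rot: [-0.683, 0.731, 0.0, -0.001]
wrist_force: [0.5, -0.6, 0.5]
width: 0.0005
```

```bash
python3 st.py; python3 look.py 9; python3 -c "
from h import *
c=dict(np.load('top9.npz'));cv2.imwrite('pics/top9.png',c['img'][...,::-1])"
```

```text
t 12.15 w 0.0005 xang -93.89 z [-0.002 -0.002 -1.   ]
tip f(mm) [110.9 246.8] 271.5 F feeder [ 0.5 -0.5] 0.5
(508, 800, 3)
```

View pics/look9.png

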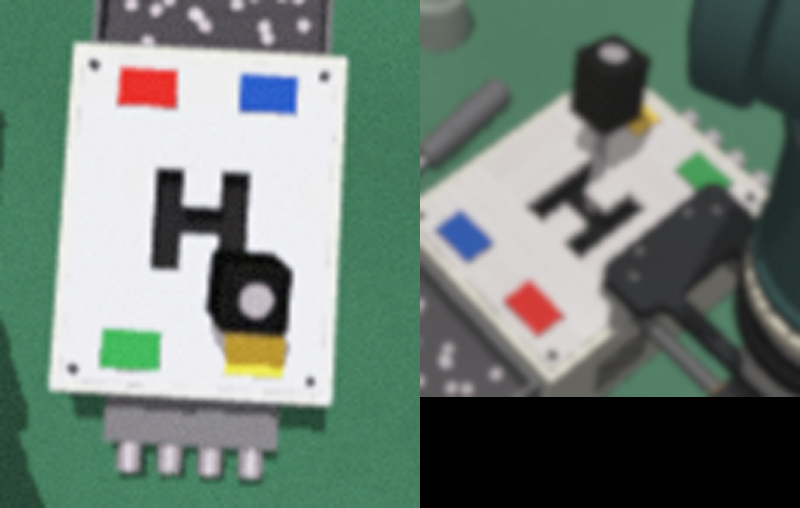

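View pics/top9.png

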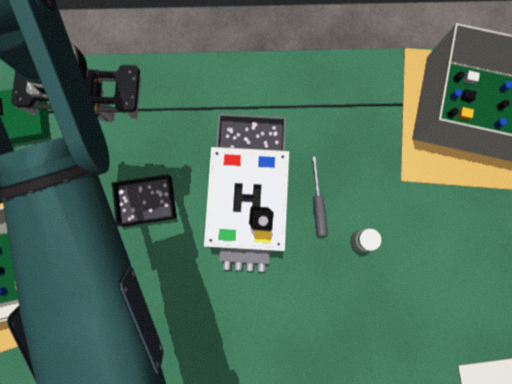

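```bash
python3 -c "
from h import *
t=dict(np.load('top9.npz'));s=dict(np.load('scene9.npz'))
X=tri(t,(262.9,220.5),s,(280.7,154.6));f=tof(X);print(X,f)
d=np.r_[f,X[2]-.01];print('cross,shift',np.arctan2(d[1],d[2]),np.arctan2(d[0],d[2]),d*180/np.linalg.norm(d))"
```

```text
[ 0.50428445 -0.01739941  0.20784982] [-0.0540822  -0.03533802]
cross,shift -0.17674655406765616 -0.2668313678844059 [-46.77261292 -30.56183834 171.10901998]
```

```bash
python3 -c "
from workcell import *
print(job_done())"
```

```text
the job is handed in; nothing more can be done
None
```

The lever is home in the slot next to the yellow tile (right slot, near end), and the job is handed in. I pushed it with the closed fingers from one side at a time:

1. **Near side:** pushed to the cross slot.
2. **Left side:** pushed through the cross slot into the right slot.
3. **Far side:** pushed to the end stop. It never went towards the blue slot.

**End stop:** at the end the push force rose to about 14 N and the lever stopped moving.

**Position after backing off:** the two cameras put the shift at about -0.267 rad (about -0.27 expected). The knob is 47 mm from the gate centre in x, as expected for a slot's end.

**Disagreement:** sideways the tilt read -0.18 rad instead of the nominal -0.21. That fits the stick's play in its slot, and the pictures show it inside the right slot.

**Surroundings:** in the last picture the bin, screwdriver and jar look unmoved. The robot had finished moving and was clear of everything at 12.2 s.

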